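# Close up the knock-out drawer and the bean hopper

### The job

The coffee-machine bench is about to be blown down with air: close both open units with the fingertips, in either order. Push the knock-out box's red-fronted drawer fully home, and push the bean hopper's orange lid down until it lies shut, gently, neither slamming them nor shifting, tipping or lifting the loose hopper; leave everything else on the bench where it is, and finish clear of everything.

Things in the scene. Friction and masses are not known exactly. Their poses are not given: they have to be found in the camera images.
- knock_box: Steel knock-out box, fixed to the bench, 240 deep (its own x), 220 wide (y), 100 high, with a drawer in its front. Origin: at bench height under the middle of the box's front face. Its x axis runs from the front face into the box (the way the drawer is pushed shut), z is up. A mug and a tamper stand on the rear part of its top. It may stand left or right of the hopper.
- knock_drawer (a joint): Drawer's opening in m: 0 fully home, positive when pulled out along the box's -x (travel 0.150). It starts part open, slides with about 2.5 N of friction, stays where it is left and has a rigid stop at home.
- drawer_front (a point): Centre of the outer face of the drawer's flat red front panel (220 wide, 88 high, 15 thick, no handle; lower edge 8 above the bench, centre 52 above it). Moves with the drawer; axes as the box's. When home the outer face lies 15 in front of the box's front face. Behind the panel are the open drawer, 200 wide with 64 high walls, and a rubber knock bar across it.
- hopper: Loose bean hopper, 1.4 kg give or take a third, on a square steel foot plate 170 x 170: black funnel below, black and amber upright walls above, 170 x 170 outside, open top with its rim 150 above the bench. Origin: on the bench under the middle of its rear wall, the side with the lid's hinge; the hopper runs 170 from there along its own -x, 85 to each side in y; z up.
- hopper_lid (a joint): Lid's angle in rad: 0 shut (level on the rim), 1.57 upright. It starts standing open. The hinge is stiff (about 0.17 N m friction), so the lid stays at any angle and has to be pushed all the way down.
- lid_hinge (a point): Middle of the hinge line, at the top of the hopper's rear wall, 150 above the bench. The hinge line runs along the hopper's y. The point's axes turn with the lid: its -x points along the lid from the hinge to the free edge, its z out of the lid's outer (upper when shut) face.
- lid_middle (a point): Centre of the outer (upper when shut) face of the flat orange lid, 92 from the hinge line. The lid is 184 long from hinge to free edge, 176 wide, 10 thick, without a handle. Axes as lid_hinge.
- cup: White mug, 72 across, 65 high, standing on top of the knock-out box; leave alone. Origin: centre of its foot.
- tamper: Aluminium tamper, 56 across, 85 high, standing on top of the knock-out box beside the mug; leave alone. Origin: centre of its foot.
- portafilter: Steel filter holder 68 across, 42 high, with a black handle to 160 from its centre along its y, lying behind the hopper; leave alone. Origin: under the centre of the steel part.
- red_bin: Open red parts bin 180 x 110 x 80 high, on the left of the bench; leave alone. Origin: centre of its underside.
- screwdriver: Screwdriver with a blue handle, 200 long, lying on the left of the bench; leave alone. Origin: on the bench under its middle.
- pump: Small white water pump, 50 high, with brass and grey stubs, 130 long in all, on the right of the bench; leave alone. Origin: centre of its underside.
- gasket: Blue rubber gasket ring 72 across, 9 thick, lying on the right of the bench; leave alone. Origin: centre of its underside.

How it is judged:
At the end, for the whole second after the job is handed in: Drawer within 4 mm of fully home, lid within 0.05 rad of shut, the hopper upright (within 0.05 rad), at rest and within 25 mm of where it stood, and every bystander within 25 mm of where it stood (value of joint knock_drawer below 0.004 m and value of joint hopper_lid below 0.05 rad and distance of each of hopper, cup, tamper, portafilter, red_bin, screwdriver, pump, gasket from where it was at the start of the episode below 0.025 m and angle between hopper's own z axis and vertical below 0.05 rad and linear speed of hopper below 0.02 m/s); the robot touches nothing.
It fails at once if the hopper was lifted, tipped or shoved (raised 15 mm, tilted 0.2 rad or moved 25 mm) (height (world z) of hopper above 0.015 m or angle between hopper's own z axis and vertical above 0.2 rad or distance of hopper from where it was at the start of the episode above 0.025 m).
It fails at once if a bystander was moved more than 25 mm (distance of any of cup, tamper, portafilter, red_bin, screwdriver, pump, gasket from where it was at the start of the episode above 0.025 m).
It fails at once if the drawer or lid was slammed (faster than 0.5 m/s or 4 rad/s) (velocity of joint knock_drawer below -0.5 m/s or velocity of joint hopper_lid below -4 rad/s).
It also fails if it takes over 58 s, if anything falls off the work surface, if the arm or the gripper's body presses on something with over 40 N, if the wrist force passes 120 N, or if a joint passes its speed limit or range.

### The arm

A 6-joint arm with a two-finger parallel gripper is mounted at the origin on the work surface. World frame = base frame: x ahead of the robot, y to its left, z up, the work surface at z = 0. Lengths are in m, angles in rad, forces in N, time in s.
With the tool pointing down it reaches from about 0.35 to 0.975 m from the base axis. Payload 4.9 kg.
Tool frame: the origin (TCP) lies at the very end of the fingers, on their centre line; the grasp point (between the pads) lies 19 mm behind it; z points along the fingers, x is the direction in which the jaws open and shut, and the axes are right-handed (so a half turn about z gives the same grasp; the last joint's range is limited). The gripper opens to 85 mm and grips with 20 to 120 N. Pads are 22 mm wide; open, the fingers measure 114 mm over their backs; the gripper's body (76 mm by 85 mm) begins 54 mm behind the grasp point. The pads swing forward as they close: fully open they stand 13 mm farther back than shut.
Start: joints at [1.062, 0.053, 1.613, -0, 1.476, -0.119], TCP at [0.237, 0.578, 0.231] pointing down, gripper open.
Joint ranges: [-3.01, 3.01], [-1.01, 2.22], [0.06, 2.58], [-1.02, 4.17], [0.09, 2.62], [-3.14, 3.14]. Speed limits (rad/s): [2.57, 2.57, 3.14, 3.14, 3.14, 3.14].

### API

Orientations are given as a rotation vector (axis times angle).
In Python, from station import ctrl, get_image, calibration, job gives the robot as it stands.
- The arm moves only by the tool jog_arm, never from a script. Its argument "deltas" is a list of rows, each a list of 3 entries, a list of its own where there are three numbers: the turn, a rotation vector about the tool's x, y, z in degrees, then the shift along the tool's x, y, z in m, then the finger opening in m, from 0 to 0.0854. In form: [[[ax, ay, az], [tx, ty, tz], gripper], ...]. A call has 1 to 12 rows; each row is the pose to reach, as a shift and turn from the pose commanded when the call began, along the tool's axes at that moment; what a row does not reach only later rows make up. A row lasts 1/12 s, in which the tool goes at most 41.7 mm and 7.16 degrees, less where a joint would pass 70% of its speed; a pose out of reach is approached as far as the arm can. A call with a gripper value outside its range is refused whole. The fingers move at their own pace and stop on an object; "squeeze" is the grip in N (left out, the last holds). Time passes only in rows, so rows that repeat a pose let the fingers close. It gives the time, the measured TCP pose, the force and the opening at its end, in the units of the state.
- ctrl.get_obs(): the state, without advancing time (a new reading comes with each control period).
- get_image(name): name is "scene" or "top" or "wrist"; returns the picture (384x512x3 uint8, red, green, blue); there is no depth.
- calibration(name): a dict with "mtx" (3x3 intrinsics, pixels), "k1" (the pictures are not rectified: a ray, as slopes to the right and down, at radius r is drawn at 1 + k1 r^2 times it, then the intrinsics apply), "origin" and "rotation" of the camera in the world; the wrist camera has in their place "tool_from_camera" (4x4, takes a point from camera to tool coordinates, whose origin is the TCP and whose axes are the tool frame's). Camera axes: x right, y up, looking along -z (the intrinsics and any distortion apply to the point x, -y, -z); pixel columns grow to the right and rows downward; lengths in m; the calibration is good to about 2 mm. A picture is of the moment at which its call begins: read the wrist's pose just before it. calibration takes no time and is no camera call.
- job.finish_job(): hands the job in, once; it reports no verdict.
The state is a dict: "t": time; "q": joint angles; "dq": joint speeds; "effort": joint torques, N m; "tool_pos": TCP position; "tool_rot": TCP orientation; "contact_force": force on the tool from outside, world axes, zero at the start; "wrist_torque": the same for the moment, N m; "opening": finger opening in m.
Only numpy, scipy, OpenCV 4.12 (cv2) and the standard library are available. Lean on these libraries where they do the work, as an engineer would, in place of code of your own. Each camera call takes 0.05 s, during which the arm holds its last target.

## Working session

There is one attempt and no reset: what is moved stays moved. The work goes in short steps, Python scripts to look and compute and a tool call to move; the robot and the scene stay as the last step left them, time stands still between calls to the robot, and variables do not carry over. Pictures are saved under pics/ and viewed, and the job is handed in when it is done.

Besides the shell and the picture viewer there is one more tool, called after "Request:" as a command line: name --argument value ..., lists and objects as JSON in quotes. jog_arm: Moves the arm, as the interface text tells. Its arguments: {"type":"object","properties":{"deltas":{"type":"array","items":{"type":"array"}},"squeeze":{"type":"number"}},"required":["deltas"]}

```bash
mkdir -p pics; ls; python3 - <<'E'
from station import ctrl,get_image,calibration,job
import cv2
print(ctrl.get_obs())
for n in ["scene","top","wrist"]:
    print(n,calibration(n))
for n in ["scene","top"]:
    cv2.imwrite(f"pics/{n}0.png",cv2.resize(get_image(n)[:,:,::-1],(800,600),interpolation=cv2.INTER_CUBIC))
E
```

```text
pics
{'t': 0.0, 'q': array([ 1.06201285e+00,  5.33399583e-02,  1.61432658e+00,  2.18648229e-05,
        1.47601782e+00, -1.18987251e-01]), 'dq': array([ 0.00039057,  0.0018652 , -0.0001321 ,  0.0016163 , -0.0009415 ,
        0.00174841]), 'effort': array([ 9.71000045e-04, -3.93697572e+01, -3.70168912e+01, -4.87105251e-05,
        7.22828656e-03,  3.57052636e-05]), 'tool_pos': array([0.23717199, 0.57755814, 0.23005405]), 'tool_rot': array([ 2.60883034,  1.74864315, -0.00294177]), 'contact_force': array([-0.35111943, -0.46056118,  0.09372756]), 'wrist_torque': array([-0.0740189 , -0.00228094,  0.02296188]), 'opening': 0.08498351878854736}
scene {'mtx': array([[399.32702739,   0.        , 257.494624  ],
       [  0.        , 399.32702739, 192.34586072],
       [  0.        ,   0.        ,   1.        ]]), 'k1': -0.08577229868903485, 'origin': array([ 1.11998611, -0.68564237,  1.11824962]), 'rotation': array([0.69275901, 0.25459034, 0.68082442])}
top {'mtx': array([[471.38583391,   0.        , 252.61065007],
       [  0.        , 471.38583391, 186.70096677],
       [  0.        ,   0.        ,   1.        ]]), 'k1': -0.11522256548208853, 'origin': array([0.35807017, 0.01296271, 1.84614025]), 'rotation': array([ 0.0829587 , -0.09954114, -1.58787818])}
wrist {'mtx': array([[290.33740957,   0.        , 252.44859959],
       [  0.        , 290.33740957, 186.13519633],
       [  0.        ,   0.        ,   1.        ]]), 'k1': -0.030698491896784433, 'tool_from_camera': array([[ 9.99999508e-01, -2.79495082e-04, -9.52239639e-04,
         8.82680174e-04],
       [-5.22766971e-04, -9.63958605e-01, -2.66051753e-01,
        -6.73327249e-02],
       [-8.43559437e-04,  2.66052120e-01, -9.63958276e-01,
        -1.42274369e-01],
       [ 0.00000000e+00,  0.00000000e+00,  0.00000000e+00,
         1.00000000e+00]])}
```

View pics/scene0.png

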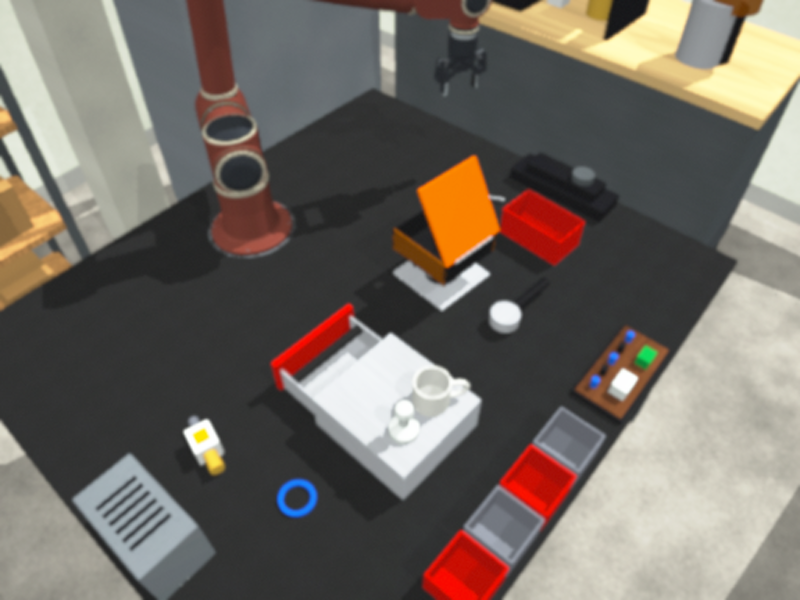

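View pics/top0.png

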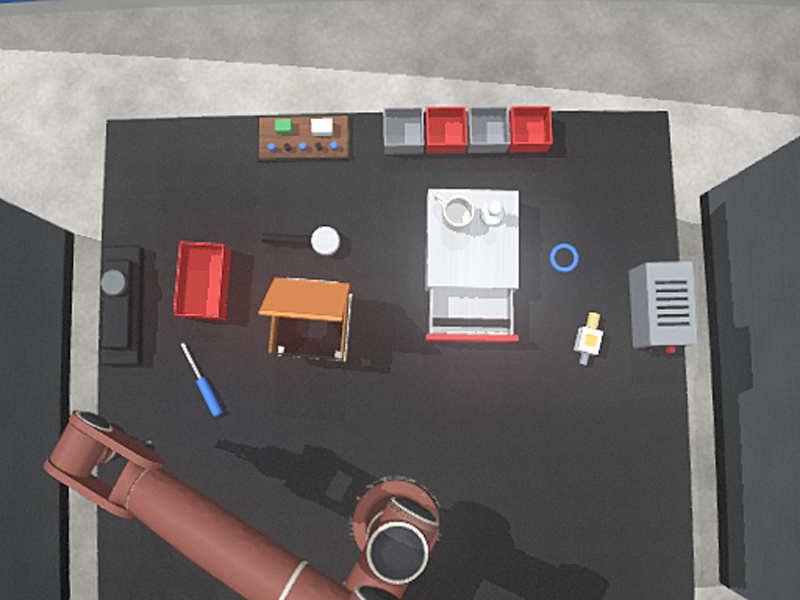

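The hopper is ahead-left with its hinge on the far side, at about (310,315) in the top picture. The box is at right with its drawer out toward the robot, front at about (472,338). I'll enlarge both.

```bash
cat > h.py <<'E'
import numpy as np, cv2
from scipy.spatial.transform import Rotation as R
from scipy.optimize import least_squares
from station import calibration
def proj(name,P):
    c=calibration(name); Rm=R.from_rotvec(c["rotation"]).as_matrix() if np.shape(c["rotation"])==(3,) else c["rotation"]
    p=(np.atleast_2d(P)-c["origin"])@Rm; u=p[:,0]/-p[:,2]; v=-p[:,1]/-p[:,2]
    f=1+c["k1"]*(u*u+v*v); m=c["mtx"]
    return np.c_[u*f*m[0,0]+m[0,2], v*f*m[1,1]+m[1,2]]
def back(name,uv,z):
    f=lambda x: proj(name,[[x[0],x[1],z]])[0]-np.array(uv)
    return least_squares(f,[0.5,0.0]).x
E
python3 - <<'E'
import cv2
from station import get_image
t=get_image("top")[:,:,::-1]; s=get_image("scene")[:,:,::-1]
def crop(im,n,x0,y0,w,h,k):
    c=cv2.resize(im[y0:y0+h,x0:x0+w],None,fx=k,fy=k,interpolation=cv2.INTER_CUBIC)
    for i in range(0,w,10):
        cv2.putText(c,str(x0+i),(i*k,8),0,.3,(0,255,0),1); cv2.line(c,(i*k,10),(i*k,14),(0,255,0),1)
    for i in range(0,h,10):
        cv2.putText(c,str(y0+i),(0,i*k+4),0,.3,(0,255,0),1)
    cv2.imwrite(f"pics/{n}.png",c)
crop(t,"th",155,165,80,75,8)
crop(t,"tb",260,110,80,75,8)
crop(s,"sh",245,95,85,75,8)
crop(s,"sb",165,180,150,75,5)
E
```

```text
(no output)
```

View pics/th.png

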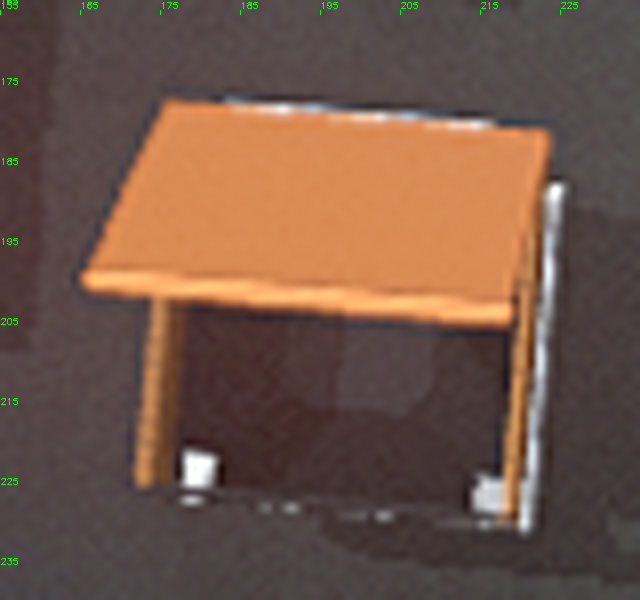

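View pics/tb.png

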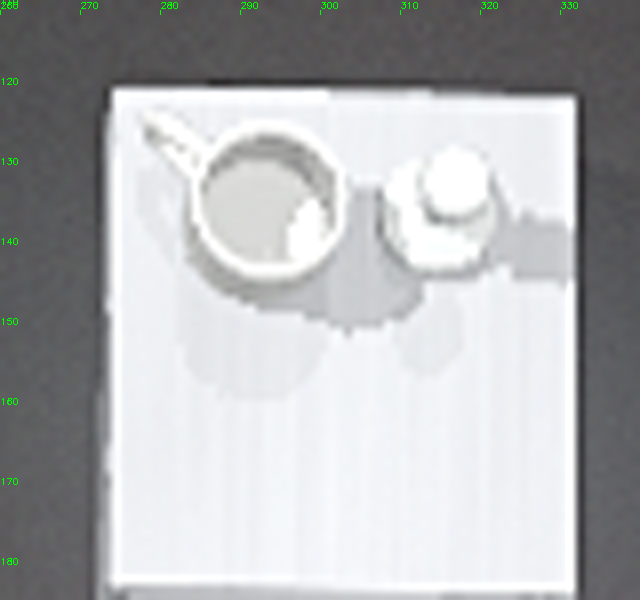

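View pics/sh.png

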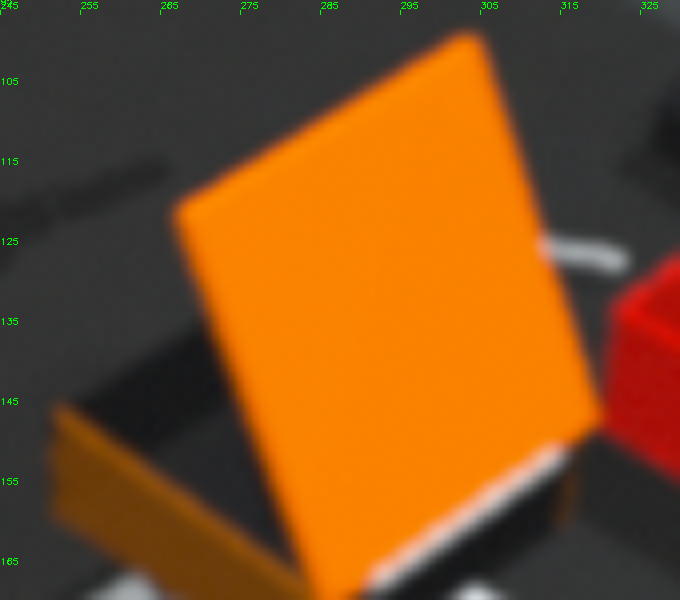

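View pics/sb.png

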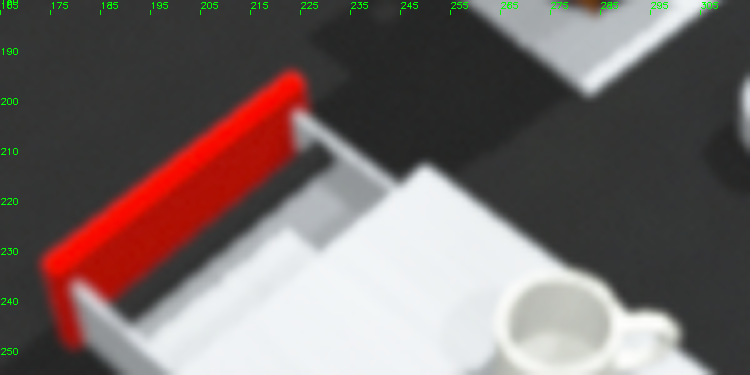

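The lid leans toward the robot and its outer face is visible in both views. In the top picture its free corners are (165.6,198.7) and (219.4,203.1). I'll fit the poses now.

```bash
cat > fit.py <<'E'
from h import *
def mp(o,yaw,L): 
    c,s=np.cos(yaw),np.sin(yaw); L=np.atleast_2d(L)
    return np.c_[o[0]+c*L[:,0]-s*L[:,1], o[1]+s*L[:,0]+c*L[:,1], L[:,2]]
def lidpts(a,h,ds):
    out=[]
    for d,y in ds: out.append([-d*np.cos(a)+h*np.sin(a), y, .15+d*np.sin(a)+h*np.cos(a)])
    return np.array(out)
top=np.array([[175.6,177.5],[223.6,181.3],[165.6,198.7],[219.4,203.1]])
sc=np.array([[320.2,148.1],[285.6,169.7],[304.7,99.4],[267.2,120.6]])
for h in (0.,.005,.01):
    def f(p):
        ds=[(0,.088),(0,-.088),(.184,.088),(.184,-.088)]
        P=mp(p[:2],p[2],lidpts(p[3],h,ds))
        return np.r_[(proj("top",P)-top).ravel(),(proj("scene",P)-sc).ravel()]
    r=least_squares(f,[.6,.2,0,1.2]); print(h,r.x,np.abs(r.fun).max(),r.cost); print(r.fun.round(1))
b=np.array([[273.75,121],[332.1,121.9],[273.75,183.1],[332.1,184]])
def g(p): return (proj("top",mp(p[:2],p[2],[[.24,.11,.1],[.24,-.11,.1],[0,.11,.1],[0,-.11,.1]]))-b).ravel()
r=least_squares(g,[.6,-.2,0]);print("box",r.x,r.fun.round(1))
# drawer front pts scene: top panel outer edge
import cv2
from station import get_image
t=get_image("top")[:,:,::-1]
c=cv2.resize(t[180:225,262:342],None,fx=8,fy=8,interpolation=cv2.INTER_CUBIC)
cv2.imwrite("pics/td.png",c)
w=get_image("wrist")[:,:,::-1]; cv2.imwrite("pics/w0.png",w)
E
python3 fit.py
```

```text
0.0 [ 0.58363953  0.18496597 -0.10828884  1.05081775] 1.7085486201190747 3.5069141797532057
[ 0.   0.3  0.1  0.8 -0.4  0.1 -0.8  0.5 -0.5 -0.4  0.   1.7  0.2  0.4
  0.7  1.1]
0.005 [ 0.58005633  0.18458958 -0.10837182  1.04619114] 1.4234318593677244 2.277668697562259
[ 0.1 -0.   0.3  0.5 -0.3  0.  -0.6  0.5 -0.4 -0.7  0.1  1.4  0.1 -0.
  0.6  0.7]
0.01 [ 0.57645421  0.18419768 -0.10838883  1.04213162] 1.127549058801634 1.8744908365155402
[ 0.3 -0.3  0.5  0.2 -0.1 -0.1 -0.4  0.4 -0.3 -1.   0.1  1.1  0.  -0.4
  0.4  0.3]
box [ 0.5687881  -0.19626735 -0.03287664] [ 0.4 -0.3 -0.4 -0.1 -0.1  0.2  0.1  0.2]
```

View pics/td.png

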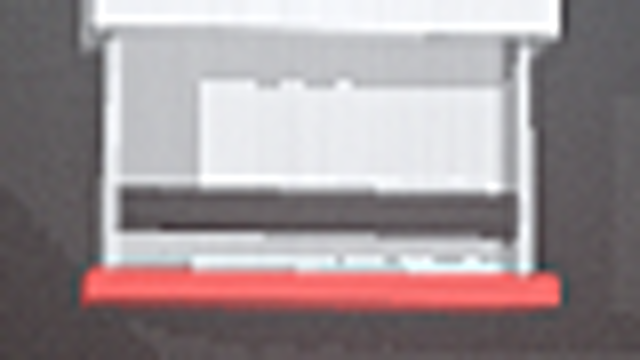

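View pics/w0.png

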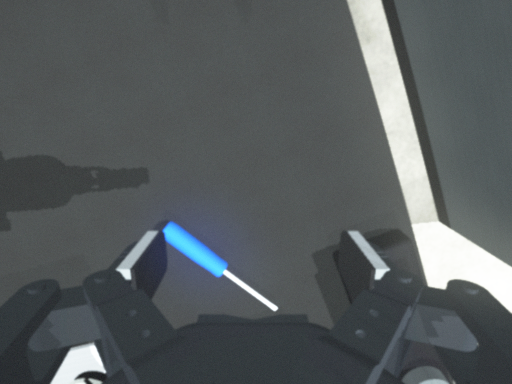

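```bash
python3 - <<'E'
from h import *
for u in (272.3,332): print(back("top",(u,217.4 if u<300 else 217.9),.096))
print(back("scene",(173.8,233),.096),back("scene",(222,194.5),.096))
E
```

```text
[ 0.44551685 -0.07835584]
[ 0.43903765 -0.30123236]
[ 0.44539544 -0.30203309] [ 0.44811873 -0.08700149]
```

Request:
jog_arm --deltas '[[[0, 0, -5], [0, 0, -0.04], 0], [[0, 0, -10], [0, 0, -0.08], 0], [[0, 0, -16], [0, 0, -0.12], 0], [[0, 0, -16], [0, 0, -0.16], 0], [[0, 0, -16], [0, 0, -0.18], 0], [[0, 0, -16], [-0.017, 0.032, -0.18], 0], [[0, 0, -16], [-0.034, 0.064, -0.18], 0], [[0, 0, -16], [-0.051, 0.096, -0.18], 0], [[0, 0, -16], [-0.068, 0.128, -0.18], 0], [[0, 0, -16], [-0.085, 0.16, -0.18], 0], [[0, 0, -16], [-0.102, 0.192, -0.18], 0], [[0, 0, -16], [-0.119, 0.224, -0.18], 0]]'

```text
t: 1.3
tool_pos: [0.4002, 0.3814, 0.4114]
tool_rot: [2.341, 2.096, 0.001]
contact_force: [1.4, 0.6, 0.6]
opening: -0.0
```

Request:
jog_arm --deltas '[[[0, 0, 0], [-0.025, 0.026, 0], 0], [[0, 0, 0], [-0.05, 0.052, 0], 0], [[0, 0, 0], [-0.075, 0.078, 0], 0], [[0, 0, 0], [-0.1, 0.104, 0], 0], [[0, 0, 0], [-0.125, 0.13, 0], 0], [[0, 0, 0], [-0.15, 0.156, 0], 0], [[0, 0, 0], [-0.175, 0.18, 0], 0], [[0, 0, 0], [-0.175, 0.18, 0.03], 0], [[0, 0, 0], [-0.175, 0.18, 0.05], 0], [[0, 0, 0], [-0.175, 0.18, 0.06], 0], [[0, 0, 0], [-0.175, 0.18, 0.06], 0], [[0, 0, 0], [-0.175, 0.18, 0.06], 0]]'

```text
t: 2.3
tool_pos: [0.5588, 0.1894, 0.3513]
tool_rot: [-2.34, -2.096, 0.001]
contact_force: [0.5, 0.1, -0.2]
opening: 0.0
```

```bash
python3 - <<'E'
import cv2
from station import get_image,ctrl
o=ctrl.get_obs();print(o["tool_pos"],o["tool_rot"],o["contact_force"])
cv2.imwrite("pics/w1.png",get_image("wrist")[:,:,::-1])
cv2.imwrite("pics/s1.png",cv2.resize(get_image("scene")[70:190,200:350,::-1],None,fx=5,fy=5,interpolation=cv2.INTER_CUBIC))
E
```

```text
[0.55880646 0.18936923 0.35126935] [-2.34003990e+00 -2.09565220e+00  8.58241712e-04] [ 0.47433364  0.1041433  -0.24676049]
```

View pics/w1.png

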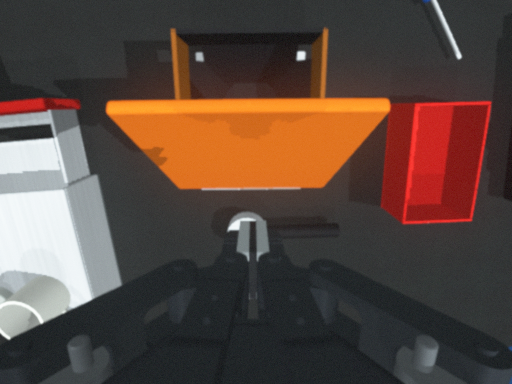

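View pics/s1.png

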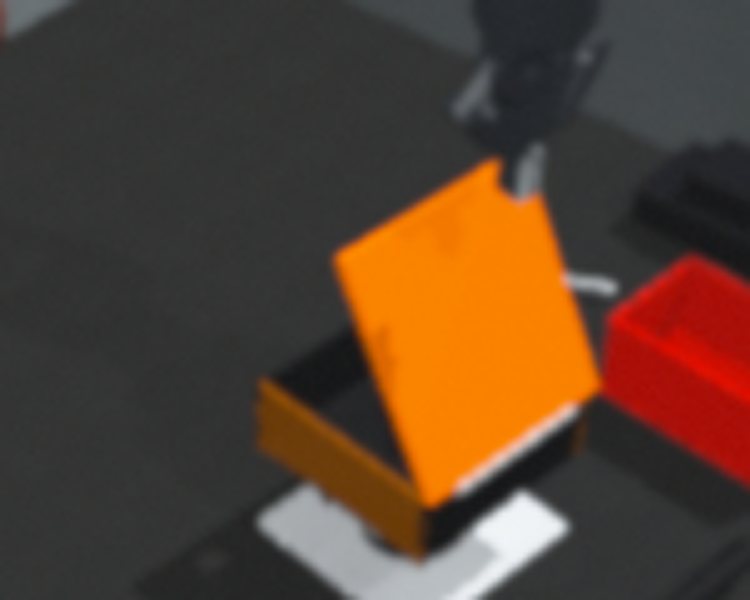

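The wrist picture shows the lid's edge centred at (250,103) and the fingers aligned over the outer face. Next I go down to just behind the face and work out the arc.

Request:
jog_arm --deltas '[[[0, 0, 0], [0, -0.004, 0.015], 0], [[0, 0, 0], [0, -0.01, 0.03], 0], [[0, 0, 0], [0, -0.018, 0.05], 0], [[0, 0, 0], [0, -0.018, 0.05], 0], [[0, 0, 0], [0, -0.018, 0.05], 0]]'

```text
t: 2.82
tool_pos: [0.541, 0.1914, 0.3019]
tool_rot: [2.34, 2.096, 0.0]
contact_force: [-0.2, -0.3, -0.6]
opening: -0.0001
```

```bash
python3 - <<'E'
from h import *
from station import ctrl
o=ctrl.get_obs();p=o["tool_pos"];print(p)
d=p[:2]-[.577,.184]; lx=d@[np.cos(.108),-np.sin(.108)]; ly=d@[np.sin(.108),np.cos(.108)]
print(lx,ly)
for a in np.arange(1.04,-.05,-.06):
    q=np.array([-.15*np.cos(a)+.01*np.sin(a)+.006,.15+.15*np.sin(a)+.01*np.cos(a)])
    print(round(a,2),(q[0]-lx).round(4),(p[2]-q[1]).round(4))
E
```

```text
[0.54098259 0.19144456 0.30189582]
-0.03661000837909009 0.0035188652839632083
1.04 -0.0247 0.0175
0.98 -0.0326 0.0218
0.92 -0.0403 0.0265
0.86 -0.0477 0.0317
0.8 -0.0547 0.0373
0.74 -0.0614 0.0434
0.68 -0.0677 0.0498
0.62 -0.0737 0.0566
0.56 -0.0792 0.0637
0.5 -0.0842 0.0712
0.44 -0.0888 0.079
0.38 -0.093 0.087
0.32 -0.0966 0.0952
0.26 -0.0998 0.1037
0.2 -0.1024 0.1123
0.14 -0.1045 0.1211
0.08 -0.1061 0.1299
0.02 -0.1072 0.1389
-0.04 -0.1077 0.1479
```

Request:
jog_arm --deltas '[[[0, 0, 0], [0, -0.008, 0.006], 0], [[0, 0, 0], [0, -0.016, 0.012], 0], [[0, 0, 0], [0, -0.025, 0.0175], 0], [[0, 0, 0], [0, -0.0325, 0.022], 0], [[0, 0, 0], [0, -0.04, 0.0265], 0], [[0, 0, 0], [0, -0.0475, 0.0315], 0], [[0, 0, 0], [0, -0.0545, 0.0375], 0], [[0, 0, 0], [0, -0.0615, 0.0435], 0]]'

```text
t: 3.48
tool_pos: [0.4793, 0.1979, 0.2573]
tool_rot: [2.341, 2.095, 0.0]
contact_force: [0.8, -0.1, 0.2]
opening: -0.0001
```

```bash
python3 - <<'E'
import cv2
from station import get_image,ctrl
o=ctrl.get_obs();print(o["tool_pos"],o["contact_force"])
cv2.imwrite("pics/w2.png",get_image("wrist")[:,:,::-1])
cv2.imwrite("pics/s2.png",cv2.resize(get_image("scene")[70:190,200:350,::-1],None,fx=5,fy=5,interpolation=cv2.INTER_CUBIC))
E
```

```text
[0.47931788 0.19793736 0.25731141] [ 0.83317982 -0.1215654   0.19968352]
```

View pics/w2.png

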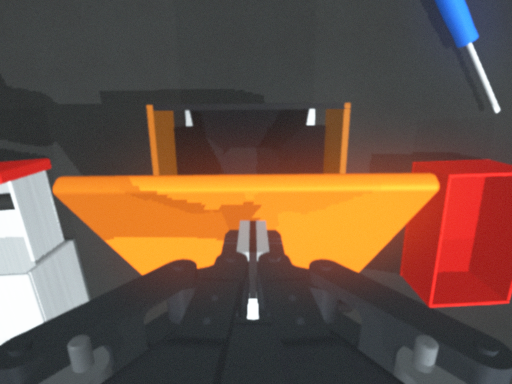

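View pics/s2.png

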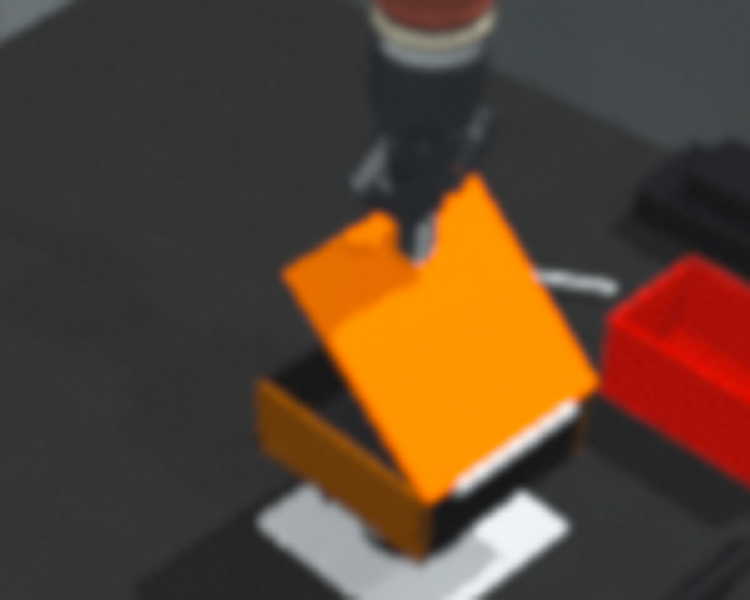

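The lid has moved down and the hopper foot hasn't shifted (its corner is still at about (258,522) in the crop). I'll continue the arc.

Request:
jog_arm --deltas '[[[0, 0, 0], [0, -0.006, 0.0065], 0], [[0, 0, 0], [0, -0.012, 0.013], 0], [[0, 0, 0], [0, -0.0175, 0.02], 0], [[0, 0, 0], [0, -0.0225, 0.0275], 0], [[0, 0, 0], [0, -0.027, 0.0355], 0], [[0, 0, 0], [0, -0.0315, 0.0435], 0], [[0, 0, 0], [0, -0.035, 0.0515], 0], [[0, 0, 0], [0, -0.038, 0.06], 0], [[0, 0, 0], [0, -0.041, 0.0685], 0], [[0, 0, 0], [0, -0.043, 0.0775], 0]]'

```text
t: 4.42
tool_pos: [0.4369, 0.2027, 0.1794]
tool_rot: [-2.341, -2.095, 0.0]
contact_force: [0.1, 0.1, 0.7]
opening: -0.0003
```

Request:
jog_arm --deltas '[[[0, 0, 0], [0, -0.0005, 0.003], 0], [[0, 0, 0], [0, -0.001, 0.006], 0], [[0, 0, 0], [0, -0.0015, 0.009], 0], [[0, 0, 0], [0, -0.002, 0.012], 0], [[0, 0, 0], [0, -0.002, 0.012], 0]]'

```text
t: 4.83
tool_pos: [0.4352, 0.2028, 0.1679]
tool_rot: [-2.341, -2.095, 0.0]
contact_force: [-0.5, 0.0, -0.7]
opening: -0.0001
```

Request:
jog_arm --deltas '[[[0, 0, 0], [0, 0, 0.0015], 0], [[0, 0, 0], [0, 0, 0.003], 0], [[0, 0, 0], [0, 0, 0.0045], 0], [[0, 0, 0], [0, 0, 0.006], 0], [[0, 0, 0], [0, 0, 0.006], 0]]'

```text
t: 5.25
tool_pos: [0.4353, 0.2028, 0.162]
tool_rot: [-2.341, -2.095, 0.0]
contact_force: [0.5, -0.6, 0.1]
opening: -0.0
```

Request:
jog_arm --deltas '[[[0, 0, 0], [0, 0, 0.001], 0], [[0, 0, 0], [0, 0, 0.002], 0], [[0, 0, 0], [0, 0, 0.002], 0]]'

```text
t: 5.5
tool_pos: [0.4353, 0.2028, 0.1601]
tool_rot: [-2.341, -2.095, 0.0]
contact_force: [0.7, -0.2, 0.2]
opening: -0.0001
```

Request:
jog_arm --deltas '[[[0, 0, 0], [0, 0, 0.001], 0], [[0, 0, 0], [0, 0, 0.002], 0], [[0, 0, 0], [0, 0, 0.002], 0]]'

```text
t: 5.75
tool_pos: [0.4354, 0.2029, 0.1599]
tool_rot: [2.341, 2.095, -0.0]
contact_force: [-4.7, -1.8, 7.6]
opening: 0.0002
```

```bash
python3 - <<'E'
import cv2
from station import get_image,ctrl
o=ctrl.get_obs();print(o["tool_pos"],o["contact_force"])
cv2.imwrite("pics/w3.png",get_image("wrist")[:,:,::-1])
cv2.imwrite("pics/s3.png",cv2.resize(get_image("scene")[70:190,200:350,::-1],None,fx=5,fy=5,interpolation=cv2.INTER_CUBIC))
E
```

```text
[0.43541433 0.2028969  0.15991999] [-4.66749937 -1.79103349  7.63594949]
```

View pics/w3.png

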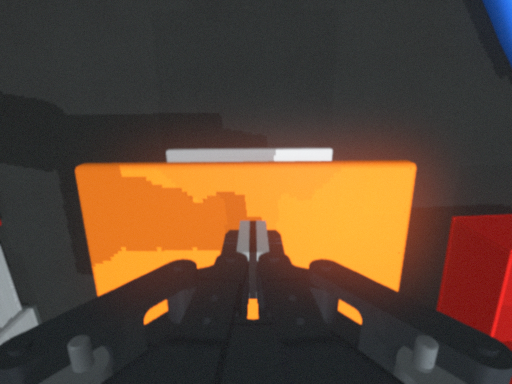

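View pics/s3.png

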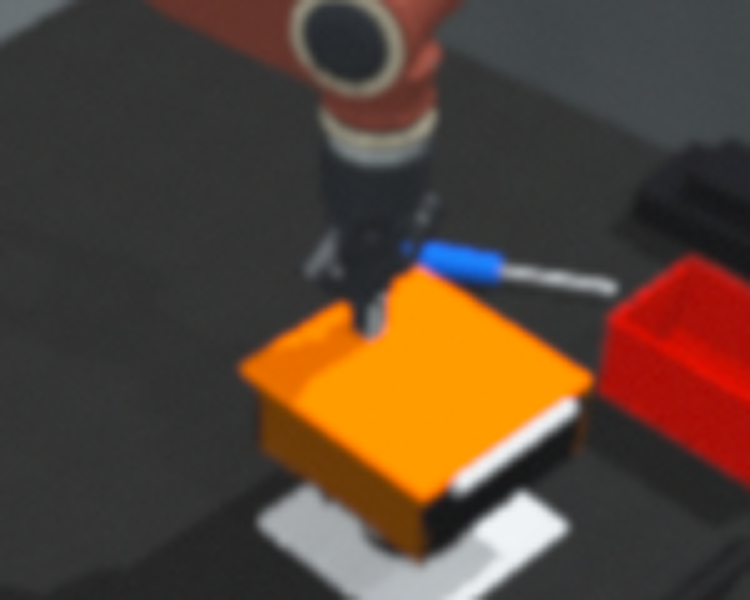

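Contact is at z = 0.160 with 7.6 N, and the lid lies flat on the rim. Retreat upward and cross to a point in front of the drawer.

Request:
jog_arm --deltas '[[[0, 0, 0], [0, 0, -0.01], 0], [[0, 0, 0], [0, 0, -0.04], 0], [[0, 0, 0], [0, 0, -0.08], 0], [[0, 0, 0], [0, 0, -0.12], 0], [[0, 0, -4.4], [-0.03, 0, -0.14], 0], [[0, 0, -4.4], [-0.07, 0, -0.14], 0], [[0, 0, -4.4], [-0.11, 0, -0.14], 0], [[0, 0, -4.4], [-0.15, 0, -0.14], 0], [[0, 0, -4.4], [-0.19, 0, -0.14], 0], [[0, 0, -4.4], [-0.23, 0, -0.14], 0], [[0, 0, -4.4], [-0.27, 0, -0.14], 0], [[0, 0, -4.4], [-0.31, 0, -0.14], 0]]'

```text
t: 6.85
tool_pos: [0.4005, -0.1071, 0.299]
tool_rot: [2.257, 2.182, 0.001]
contact_force: [0.9, 0.8, -0.6]
opening: 0.0001
```

```bash
python3 - <<'E'
import cv2
from station import get_image,ctrl
o=ctrl.get_obs();print(o["tool_pos"],o["tool_rot"],o["contact_force"])
cv2.imwrite("pics/s4.png",cv2.resize(get_image("scene")[70:190,200:350,::-1],None,fx=5,fy=5,interpolation=cv2.INTER_CUBIC))
E
```

```text
[ 0.40051653 -0.10708253  0.29899232] [2.25729947e+00 2.18249333e+00 1.11770416e-03] [ 0.90055546  0.75457602 -0.57833976]
```

View pics/s4.png

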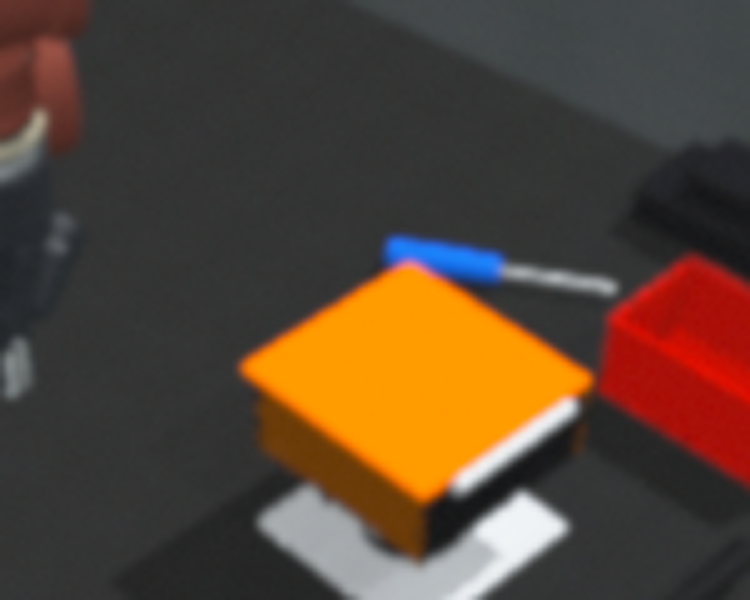

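The lid stays flat and the hopper hasn't moved. Now down in front of the drawer.

Request:
jog_arm --deltas '[[[0, 0, 0], [-0.03, -0.01, 0], 0], [[0, 0, 0], [-0.06, -0.016, 0], 0], [[0, 0, 0], [-0.084, -0.016, 0.02], 0], [[0, 0, 0], [-0.084, -0.016, 0.06], 0], [[0, 0, 0], [-0.084, -0.016, 0.1], 0], [[0, 0, 0], [-0.084, -0.016, 0.14], 0], [[0, 0, 0], [-0.084, -0.016, 0.18], 0], [[0, 0, 0], [-0.084, -0.016, 0.21], 0], [[0, 0, 0], [-0.084, -0.016, 0.234], 0], [[0, 0, 0], [-0.084, -0.016, 0.234], 0], [[0, 0, 0], [-0.084, -0.016, 0.234], 0]]'

```text
t: 7.82
tool_pos: [0.3817, -0.188, 0.0636]
tool_rot: [-2.256, -2.182, 0.001]
contact_force: [0.9, -0.7, -0.0]
opening: -0.0001
```

Request:
jog_arm --deltas '[[[0, 0, 0], [0, 0.01, 0], 0], [[0, 0, 0], [0, 0.02, 0], 0], [[0, 0, 0], [0, 0.03, 0], 0], [[0, 0, 0], [0, 0.04, 0], 0], [[0, 0, 0], [0, 0.05, 0], 0], [[0, 0, 0], [0, 0.06, 0], 0], [[0, 0, 0], [0, 0.07, 0], 0], [[0, 0, 0], [0, 0.08, 0], 0], [[0, 0, 0], [0, 0.08, 0], 0]]'

```text
t: 8.57
tool_pos: [0.4646, -0.1918, 0.0652]
tool_rot: [2.256, 2.182, 0.002]
contact_force: [0.6, -0.5, 0.1]
opening: 0.0001
```

```bash
python3 - <<'E'
import cv2
from station import get_image,ctrl
o=ctrl.get_obs();print(o["tool_pos"],o["tool_rot"],o["contact_force"])
cv2.imwrite("pics/s5.png",cv2.resize(get_image("scene")[150:310,140:320,::-1],None,fx=4,fy=4,interpolation=cv2.INTER_CUBIC))
E
```

```text
[ 0.46460657 -0.19176936  0.06521926] [2.25629377 2.18244653 0.00236756] [ 0.61560171 -0.54779184  0.11043532]
```

View pics/s5.png

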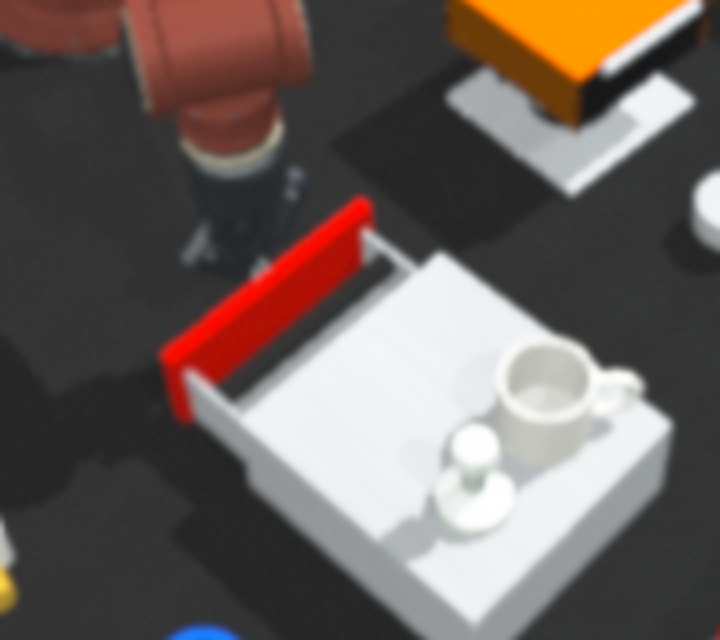

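The drawer is moving and the gripper sits well clear above the panel. I'll continue, with smaller steps near home.

Request:
jog_arm --deltas '[[[0, 0, 0], [0, 0.008, 0], 0], [[0, 0, 0], [0, 0.016, 0], 0], [[0, 0, 0], [0, 0.024, 0], 0], [[0, 0, 0], [0, 0.032, 0], 0], [[0, 0, 0], [0, 0.04, 0], 0], [[0, 0, 0], [0, 0.048, 0], 0], [[0, 0, 0], [0, 0.056, 0], 0], [[0, 0, 0], [0, 0.062, 0], 0], [[0, 0, 0], [0, 0.066, 0], 0], [[0, 0, 0], [0, 0.066, 0], 0]]'

```text
t: 9.45
tool_pos: [0.5295, -0.1937, 0.0645]
tool_rot: [2.257, 2.183, 0.001]
contact_force: [0.4, 0.1, -0.4]
opening: -0.0
```

Request:
jog_arm --deltas '[[[0, 0, 0], [0, 0.002, 0], 0], [[0, 0, 0], [0, 0.004, 0], 0], [[0, 0, 0], [0, 0.006, 0], 0], [[0, 0, 0], [0, 0.006, 0], 0]]'

```text
t: 9.78
tool_pos: [0.5347, -0.194, 0.0646]
tool_rot: [2.258, 2.183, 0.001]
contact_force: [-0.7, -0.2, 0.3]
opening: -0.0002
```

Request:
jog_arm --deltas '[[[0, 0, 0], [0, 0.0015, 0], 0], [[0, 0, 0], [0, 0.003, 0], 0], [[0, 0, 0], [0, 0.004, 0], 0], [[0, 0, 0], [0, 0.004, 0], 0]]'

```text
t: 10.12
tool_pos: [0.5386, -0.1941, 0.0646]
tool_rot: [2.258, 2.183, 0.0]
contact_force: [-2.3, 0.3, 1.4]
opening: -0.0
```

Request:
jog_arm --deltas '[[[0, 0, 0], [0, 0.001, 0], 0], [[0, 0, 0], [0, 0.002, 0], 0], [[0, 0, 0], [0, 0.002, 0], 0]]'

```text
t: 10.37
tool_pos: [0.5406, -0.1941, 0.0645]
tool_rot: [2.258, 2.183, 0.0]
contact_force: [-0.8, -0.8, 1.2]
opening: -0.0001
```

Request:
jog_arm --deltas '[[[0, 0, 0], [0, 0.001, 0], 0], [[0, 0, 0], [0, 0.002, 0], 0], [[0, 0, 0], [0, 0.002, 0], 0]]'

```text
t: 10.62
tool_pos: [0.5425, -0.1941, 0.0644]
tool_rot: [2.258, 2.183, 0.0]
contact_force: [-2.1, -1.6, 1.4]
opening: -0.0003
```

Request:
jog_arm --deltas '[[[0, 0, 0], [0, 0.001, 0], 0], [[0, 0, 0], [0, 0.002, 0], 0], [[0, 0, 0], [0, 0.002, 0], 0]]'

```text
t: 10.87
tool_pos: [0.5442, -0.1942, 0.0643]
tool_rot: [-2.258, -2.184, 0.0]
contact_force: [-2.6, -1.0, 1.8]
opening: 0.0004
```

Request:
jog_arm --deltas '[[[0, 0, 0], [0, 0.001, 0], 0], [[0, 0, 0], [0, 0.002, 0], 0], [[0, 0, 0], [0, 0.002, 0], 0]]'

```text
t: 11.12
tool_pos: [0.5442, -0.1942, 0.0643]
tool_rot: [-2.255, -2.181, 0.006]
contact_force: [-11.9, -1.5, 8.0]
opening: 0.0
```

```bash
python3 - <<'E'
import cv2
from station import get_image,ctrl
o=ctrl.get_obs();print(o["tool_pos"],o["tool_rot"],o["contact_force"])
cv2.imwrite("pics/s6.png",cv2.resize(get_image("scene")[180:280,165:285,::-1],None,fx=6,fy=6,interpolation=cv2.INTER_CUBIC))
E
```

```text
[ 0.54416569 -0.19418991  0.0643023 ] [-2.25500814 -2.18075026  0.00611727] [-11.85502254  -1.46079594   8.02691866]
```

View pics/s6.png

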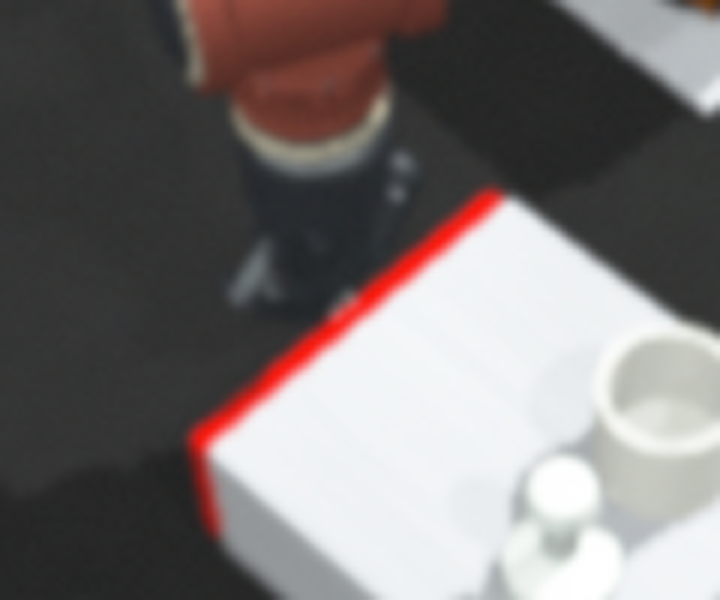

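The drawer has hit its rigid stop: force is 12 N, the position stopped changing at x = 0.544, and the panel shows flush against the box with no gap. Now back off and rise.

Request:
jog_arm --deltas '[[[0, 0, 0], [0, -0.005, 0], 0], [[0, 0, 0], [0, -0.03, 0], 0], [[0, 0, 0], [0, -0.07, 0], 0], [[0, 0, 0], [0, -0.1, 0], 0], [[0, 0, 0], [0, -0.1, -0.04], 0], [[0, 0, 0], [0, -0.1, -0.08], 0], [[0, 0, 0], [0, -0.1, -0.12], 0], [[0, 0, 0], [0, -0.1, -0.16], 0], [[0, 0, 0], [0, -0.1, -0.2], 0], [[0, 0, 0], [0, -0.1, -0.24], 0], [[0, 0, 0], [0, -0.1, -0.24], 0], [[0, 0, 0], [0, -0.1, -0.24], 0]]'

```text
t: 12.17
tool_pos: [0.448, -0.1914, 0.3083]
tool_rot: [2.252, 2.179, 0.005]
contact_force: [0.2, 0.1, -0.3]
opening: -0.0003
```

```bash
python3 - <<'E'
import cv2
from station import get_image,ctrl
o=ctrl.get_obs();print(o["t"],o["tool_pos"],o["contact_force"])
for n in ("scene","top"): cv2.imwrite(f"pics/{n}9.png",cv2.resize(get_image(n)[:,:,::-1],(800,600),interpolation=cv2.INTER_CUBIC))
E
```

```text
12.1667 [ 0.44798972 -0.19143591  0.30826599] [ 0.22217387  0.11689794 -0.28919465]
```

View pics/scene9.png

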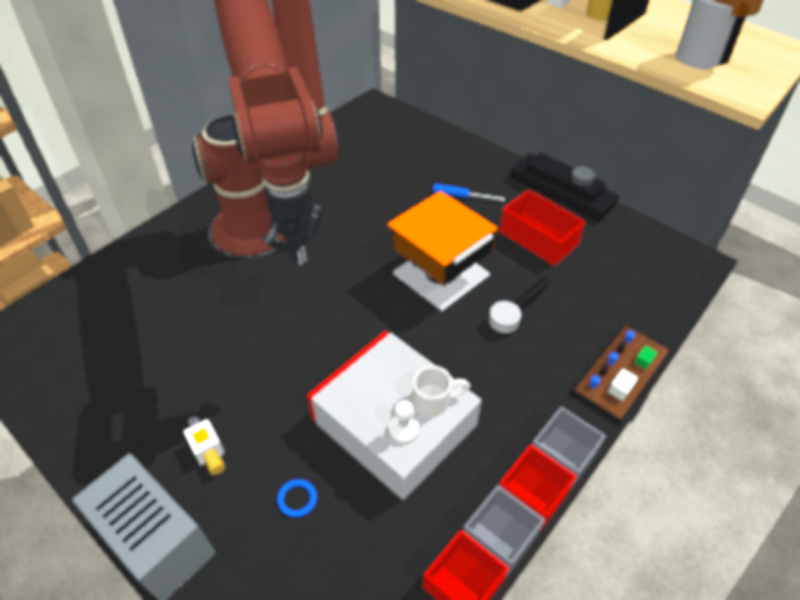

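View pics/top9.png

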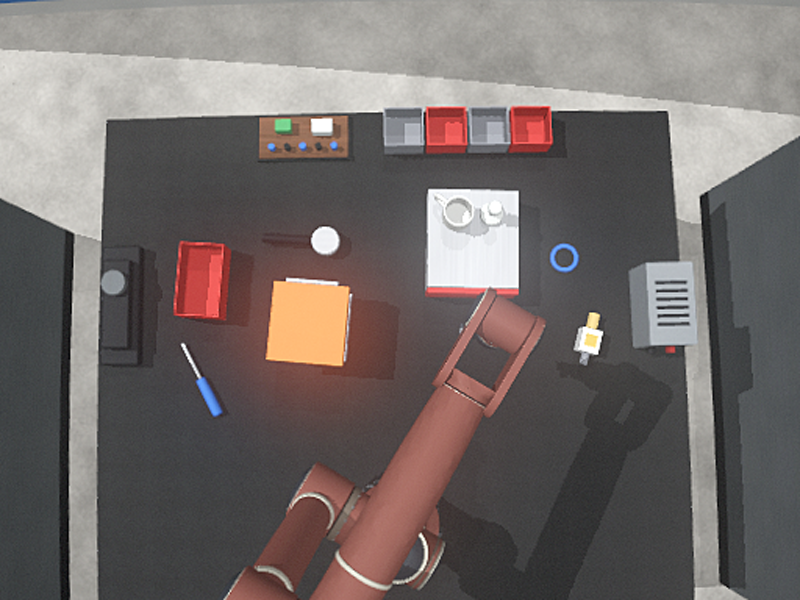

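Both units are closed, with the lid at (308,323) and the drawer front at (472,291) in the top picture. All the other items are where they started, and the arm is clear.

```bash
python3 - <<'E'
from station import job
print(job.finish_job())
E
```

```text
the job is handed in; nothing more can be done
None
```

Both units are closed and the job is handed in, at about 12 s on the robot's clock; it gave no verdict.

- **Lid:** I swept it shut with the closed fingertips on its outer face. It met the rim at z = 0.160 m, with a largest reading of about 8 N, and still lay flat after I backed off.
- **Drawer:** I pushed it until it met its stop. The reading was about 12 N (14 N in total) with the fingertips no longer advancing at x = 0.544 m. The pictures then showed the panel flush against the box.
- **Everything else:** The final scene and top pictures show the hopper and every bystander where they started, as far as I can tell by eye. The arm was well clear, with only sensor noise in the force reading.

No check failed or disagreed. I judged the lid angle and drawer opening from contact and pictures, because the station gives no joint readout for them.

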